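# Clear and close the sprung emblem mould

## Task

Holding the scraper block, wipe the three loose brass trimmings off the face of the lower mould half into the black catch tray along its edge, without touching them with the gripper, then set the scraper back down on the counter clear of the mould. Fit the upper mould half over the two dowels and press it down against the spring collars until the two faces meet flush all round, and finish while still holding it pressed shut: do not let go. Leave the other things on the counter where they are.

Things in the scene. Friction and masses are not known exactly. Their poses are not given: they have to be found in the camera images.
- lower_half: Lower mould half, fixed to the counter: blue block 84 mm (its x) x 160 mm (its y) x 30 mm high, with a black catch tray along its +x edge and two steel dowels in brass spring collars on its flat top. Origin: centre of the block's underside; z up; the top face is at z = 30 mm. Yaw within about 0.3 rad.
- face (a point): Middle of the lower half's top face, 30 mm above its origin, at a 60 mm dark steel disc let in flush. Axes as the lower half.
- dowel_a (a point): Tip of the dowel at the lower half's x = 0, y = -60 mm. 10 mm diameter, 22 mm high above the face, the top 5 mm tapered to 4 mm. Round it a brass spring collar, 20 mm diameter, stands 6 mm above the face and sinks flush when pressed. The two collars together push up with 8 N when up, 16 N when flush.
- dowel_b (a point): Tip of the other dowel, the same, collar included, at the lower half's x = 0, y = +60 mm.
- tray (a point): Middle of the floor of the black catch tray fixed to the lower half's +x edge. Inside it spans the lower half's x = 42 to 108 mm and y = -85 to +85 mm; floor 3 mm and walls 20 mm above the counter, open on top; the block's own side is its fourth wall.
- upper_half: Upper mould half, loose, about 0.45 kg, on the counter left or right of the lower half, right way up. Blue plate 84 mm (x) x 160 mm (y) x 24 mm thick, flat underside, two 12 mm through holes at x = 0, y = -60 and +60 mm (fits either way round). Origin: centre of the underside, z up. Shut, it is 30 mm above the lower half's origin. Its weight alone does not sink the collars.
- rib_top (a point): Middle of the top of the pale wooden grip rib on the upper half, 60 mm above its origin: 24 mm thick (x), 80 mm long (y), rising 36 mm above the plate.
- scraper: Scraper block, loose, about 0.1 kg, standing upright on the other side of the lower half from the upper half: 28 mm thick (x), 72 mm wide (y), 60 mm high, orange foot 14 mm high under a brown wooden body. Origin: centre of the underside, z up. Grip it across its thickness; its broad side pushes the trimmings between the dowels.
- chip0: Loose brass trimming, a 12 x 14 x 7 mm (x, y, z) piece of 10 g lying on the face of the lower half between the dowels, within 26 mm of its middle line y = 0 and from x = -16 to 22 mm. Origin: centre of its underside.
- chip1: Loose brass trimming, a 12 x 14 x 7 mm (x, y, z) piece of 10 g lying on the face of the lower half between the dowels, within 26 mm of its middle line y = 0 and from x = -16 to 22 mm. Origin: centre of its underside.
- chip2: Loose brass trimming, a 12 x 14 x 7 mm (x, y, z) piece of 10 g lying on the face of the lower half between the dowels, within 26 mm of its middle line y = 0 and from x = -16 to 22 mm. Origin: centre of its underside.
- bowl: Bystander: red resin lawn bowl 120 mm across, 104 mm high, resting on a dark wooden disc. Origin: its underside.
- level: Bystander: steel spirit level 24 x 300 x 50 mm (x, y, z), on its edge on the far part of the counter. Origin: centre of the underside.
- plumb_bob: Bystander: brass plumb bob, 36 mm diameter, 105 mm high, standing on its cap with the point up. Origin: centre of the underside.
- mallet: Bystander: ash mallet lying on the right of the counter, handle along its x, 285 mm long in all; head 55 x 100 x 60 mm at its +x end. Origin: under the middle of its length, at counter height.
- jack: Bystander: white ball 63 mm diameter on a small wooden dish on the left of the counter. Origin: the underside of the ball.
- wax_tin: Bystander: round green tin 84 mm diameter, 45 mm high, on the left of the counter. Origin: centre of the underside.

How it is judged:
On the way, in this order (a step that is already met when the one before it is completed fails the run):
1. all three trimmings lie in the catch tray while the scraper is still held in the gripper (x of chip0 in the frame of lower_half between 0.038 and 0.112 m and y of chip0 in the frame of lower_half between -0.089 and 0.089 m and z of each of chip0, chip1, chip2 in the frame of lower_half below 0.026 m and x of chip1 in the frame of lower_half between 0.038 and 0.112 m and y of chip1 in the frame of lower_half between -0.089 and 0.089 m and x of chip2 in the frame of lower_half between 0.038 and 0.112 m and y of chip2 in the frame of lower_half between -0.089 and 0.089 m and contact force between the fingers and scraper above 0.5 N), for 0.2 s.
2. the scraper stands or lies on the counter, clear of the mould and released (height (world z) of scraper below 0.05 m and contact force between scraper and lower_half below 0.1 N and contact force between scraper and upper_half below 0.1 N and contact force between scraper and the arm below 0.1 N and contact force between scraper and the fingers below 0.1 N), for 0.2 s.
3. the upper half is on the dowels and pressed flush (z of upper_half in the frame of lower_half between 0.027 and 0.032 m and horizontal distance between upper_half and lower_half below 0.004 m and angle between the y axis of upper_half and the y axis of lower_half, either way round below 0.05 rad and angle between upper_half's own z axis and vertical below 0.025 rad and contact force between the fingers and upper_half above 5 N), for 0.3 s.
At the end, for the whole second after the job is handed in: Upper half on the dowels within 4 mm and 0.05 rad, level within 0.025 rad, underside within 2 mm of the lower face, held down by the gripper with over 5 N; the three trimmings lie in the catch tray; the scraper rests on the counter, touching neither mould half nor robot (all of step 2 and all of step 3 and x of chip0 in the frame of lower_half between 0.038 and 0.112 m and y of chip0 in the frame of lower_half between -0.089 and 0.089 m and z of each of chip0, chip1, chip2 in the frame of lower_half below 0.026 m and x of chip1 in the frame of lower_half between 0.038 and 0.112 m and y of chip1 in the frame of lower_half between -0.089 and 0.089 m and x of chip2 in the frame of lower_half between 0.038 and 0.112 m and y of chip2 in the frame of lower_half between -0.089 and 0.089 m and linear speed of upper_half below 0.02 m/s); the arm keeps its last pose, push and grip.
It fails at once if the gripper or arm touches a trimming (contact force between any of the fingers, the arm and chip0 above 0.3 N or contact force between any of the fingers, the arm and chip1 above 0.3 N or contact force between any of the fingers, the arm and chip2 above 0.3 N).
It fails at once if a bystander is moved by more than 30 mm (distance of any of bowl, level, plumb_bob, mallet, jack, wax_tin from where it was at the start of the episode above 0.03 m).
It also fails if it takes over 72 s, if anything falls off the work surface, if the arm or the gripper's body presses on something with over 40 N, if the wrist force passes 120 N, or if a joint passes its speed limit or range.

## Robot

A 6-joint arm with a two-finger parallel gripper is mounted at the origin on the work surface. World frame = base frame: x ahead of the robot, y to its left, z up, the work surface at z = 0. Lengths are in m, angles in rad, forces in N, time in s.
With the tool pointing down it reaches from about 0.25 to 0.775 m from the base axis. Payload 8.9 kg.
Tool frame: the origin (TCP) lies on the centre line of the jaws, within the pads' length; the fingertips stand arm.finger_overhang ahead of it and the grasp point (between the pads) lies 8 mm behind it (arm.finger_overhang is the distance from the TCP to the fingertips, in m); z points along the fingers, y is the line along which they close (so a half turn about z gives the same grasp; the last joint's range is limited). The gripper opens to 85 mm and grips with 20 to 120 N. Pads are 22 mm wide; open, the fingers measure 114 mm over their backs; the gripper's body (76 mm by 85 mm) begins 54 mm behind the grasp point. The pads swing forward as they close: fully open they stand 13 mm farther back than shut.
Start: joints at [1.141, 0.291, -0.153, 1.127, 0, 1.431], TCP at [0.151, 0.503, 0.242] pointing down, gripper open.
Joint ranges: [-2.52, 2.52], [-0.91, 1.74], [-1.3, 1.37], [-1.96, 2.02], [-1.52, 1.47], [-3.14, 3.14]. Speed limits (rad/s): [2.22, 2.22, 2.79, 3.14, 3.14, 3.14].

## Interface

Orientations are given as a unit quaternion [x, y, z, w].
In Python, from cell import arm, capture, camera_info, job gives the robot as it stands.
- The arm moves only by the shell command python3 -m handwheel 'ROWS' [FORCE]. ROWS is JSON, a list that holds one entry, the list of rows, each a list of 7 numbers: the finger opening in m, from 0 to 0.0854, then the shift along the tool's x, y, z in m, then the turn, a rotation vector about the tool's x, y, z in degrees. A call has 1 to 20 rows; each row is the pose to reach, as a shift and turn from the pose commanded when the call began, along the tool's axes at that moment; what a row does not reach only later rows make up. A row lasts 1/8 s, in which the tool goes at most 62.5 mm and 10.7 degrees, less where a joint would pass 70% of its speed; a pose out of reach is approached as far as the arm can. A call with a gripper value outside its range is refused whole. The fingers move at their own pace and stop on an object; FORCE is the grip in N (left out, the last holds). Time passes only in rows, so rows that repeat a pose let the fingers close. It gives the time, the measured TCP pose, the force, the opening and the grip force at its end, in the units of the state.
- arm.state(): the state, without advancing time (a new reading comes with each control period).
- capture(name): name is "scene" or "top" or "wrist"; returns the picture (384x512x3 uint8, blue, green, red); there is no depth.
- camera_info(name): a dict with "fx", "fy", "cx", "cy" (pixels), "R" (3x3) and "t" (3): a world point X has camera coordinates R X + t; the wrist camera has in their place "T_tool_cam" (4x4, takes a point from camera to tool coordinates, whose origin is the TCP and whose axes are the flange's). Camera axes: x right, y down, z forward; pixel columns grow to the right and rows downward; lengths in m; the calibration is good to about 2 mm. A picture is of the moment at which its call begins: read the wrist's pose just before it. camera_info takes no time and is no camera call.
- job.finish_job(): hands the job in; it is judged then, once.
The state is a dict: "t": time; "q": joint angles; "qd": joint speeds; "tau": joint torques, N m; "position": TCP position; "ee_rot": TCP orientation; "wrist_force": force on the tool from outside, world axes, zero at the start; "wrist_torque": the same for the moment, N m; "opening": opening from 0.0 (shut) to 1.0 (fully open); "finger_force": force on a finger pad.
Only numpy, scipy, OpenCV 4.12 (cv2) and the standard library are available. Lean on these libraries where they do the work, as an engineer would, in place of code of your own. Each camera call takes 0.05 s, during which the arm holds its last target. There are 200 camera calls.

## Working session

There is one attempt and no reset: what is moved stays moved. The work goes in short steps, Python scripts to look and compute and a shell command to move; the robot and the scene stay as the last step left them, time stands still between calls to the robot, and variables do not carry over. Pictures are saved under pics/ and viewed, at most 10 in all, crops included, and the job is handed in when it is done.

```bash
mkdir -p pics; ls; python3 - <<'E'
from cell import arm,capture,camera_info,job
import cv2
print(arm.state(),arm.finger_overhang)
for n in("scene","top","wrist"):
    print(n,camera_info(n)); cv2.imwrite(f"pics/{n}0.png",capture(n))
E
```

```text
pics
{'t': 0.0, 'q': array([ 1.14069574e+00,  2.91300262e-01, -1.54133283e-01,  1.12667133e+00,
        3.13925918e-05,  1.43148105e+00]), 'qd': array([-0.00142411, -0.00053915,  0.00081535, -0.00075493,  0.0013505 ,
        0.00079111]), 'tau': array([ 2.43563460e-03, -5.37138999e+01,  3.31373942e+01,  1.58986053e-02,
       -1.34006891e-04, -2.16923132e-05]), 'position': array([0.15033931, 0.50257982, 0.24171931]), 'ee_rot': array([ 1.44880934e-01,  9.89448880e-01, -6.23525030e-04, -1.98834563e-04]), 'wrist_force': array([ 0.17182757, -0.05048396, -0.47917202]), 'wrist_torque': array([ 0.01566634,  0.06951227, -0.01652907]), 'finger_force': 0.0, 'opening': 0.9994627204627972} 0.011
scene {'fx': 418.10596068048494, 'fy': 418.10596068048494, 'cx': 266.1632473957147, 'cy': 194.3209167810712, 'R': array([[ 0.87242794,  0.48873268, -0.00314026],
       [ 0.34331255, -0.61738884, -0.70779059],
       [-0.34785915,  0.61641819, -0.70641533]]), 't': array([-0.54981753, -0.14443552,  1.54875143])}
top {'fx': 499.45917541900735, 'fy': 499.45917541900735, 'cx': 258.4316368371211, 'cy': 187.40722040804013, 'R': array([[-0.10514764, -0.99445331, -0.00256728],
       [-0.971895  ,  0.10330856, -0.21153595],
       [ 0.21062785, -0.01974738, -0.97736684]]), 't': array([0.04459623, 0.59796404, 1.70290055])}
wrist {'fx': 276.61967076272936, 'fy': 276.61967076272936, 'cx': 257.4636825227055, 'cy': 193.6054851684504, 'T_tool_cam': array([[ 5.75205693e-04, -9.47155114e-01, -3.20775402e-01,
         8.34658182e-02],
       [ 9.99998355e-01, -6.94492193e-06,  1.81367606e-03,
         1.14818986e-03],
       [-1.72006031e-03, -3.20775917e-01,  9.47153553e-01,
        -1.31610939e-01],
       [ 0.00000000e+00,  0.00000000e+00,  0.00000000e+00,
         1.00000000e+00]])}
```

View pics/top0.png

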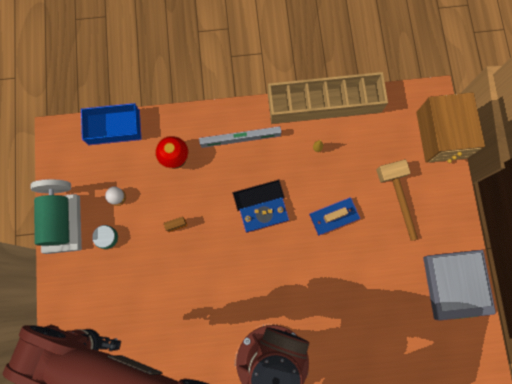

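View pics/scene0.png

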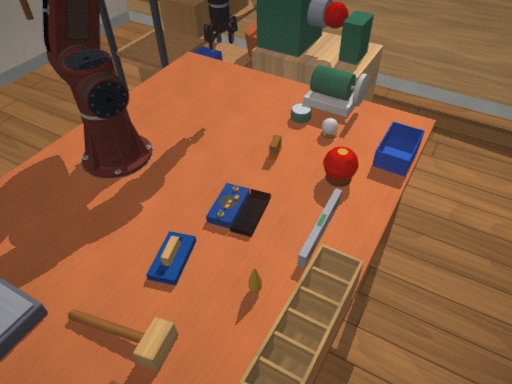

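```bash
cat > h.py <<'E'
import numpy as np, cv2
from cell import arm,capture,camera_info,job
from scipy.spatial.transform import Rotation as Ro
def pose(s=None):
    s=s or arm.state(); return Ro.from_quat(s["ee_rot"]).as_matrix(),np.array(s["position"])
def world(n,uv,z,P=None):
    c=camera_info(n); d=np.array([(uv[0]-c["cx"])/c["fx"],(uv[1]-c["cy"])/c["fy"],1])
    if n=="wrist":
        R,p=P or pose(); T=c["T_tool_cam"]; d=R@T[:3,:3]@d; o=R@T[:3,3]+p
    else: d=c["R"].T@d; o=-c["R"].T@c["t"]
    return o+d*(z-o[2])/d[2]
def rel(xy,z,yaw):
    """shift in tool axes to put the TCP at xy,z and turn (deg, about tool z) to bring tool y to world yaw (mod pi)"""
    R,p=pose(); sh=R.T@(np.array([*xy,z])-p)
    a=np.arctan2(R[1,1],R[0,1]); d=(yaw-a+np.pi/2)%np.pi-np.pi/2
    return np.round(sh,4),np.round(-np.degrees(d),2)
def crop(im,x,y,w,h,k,f): cv2.imwrite(f,cv2.resize(im[y:y+h,x:x+w],None,fx=k,fy=k,interpolation=cv2.INTER_CUBIC))
E
python3 - <<'E'
from h import *
im=cv2.imread("pics/top0.png"); crop(im,155,170,210,75,3.8,"pics/c1.png")
hsv=cv2.cvtColor(im,cv2.COLOR_BGR2HSV)
for nm,lo,hi,z in(("blue",(100,120,60),(125,255,255),.027),("scr",(8,100,40),(25,255,150),.06)):
    m=cv2.inRange(hsv,lo,hi); m[:170]=0;m[245:]=0;m[:,:155]=0;m[:,365:]=0
    if nm=="blue": m=cv2.morphologyEx(m,cv2.MORPH_CLOSE,np.ones((9,9)))
    for c in cv2.findContours(m,0,2)[0]:
        if cv2.contourArea(c)>60:
            r=cv2.minAreaRect(c); print(nm,r,world("top",r[0],z)); print([world("top",q,z).round(3)[:2].tolist() for q in cv2.boxPoints(r)])
E
```

```text
blue ((334.3793029785156, 215.94827270507812), (22.469135284423828, 43.8240966796875), 68.19859313964844) [ 0.47505597 -0.27794553  0.027     ]
[[0.492, -0.192], [0.536, -0.345], [0.458, -0.364], [0.415, -0.212]]
blue ((263.53009033203125, 213.9082794189453), (24.302066802978516, 44.643001556396484), 74.47589111328125) [ 0.50905994 -0.0273651   0.027     ]
[[0.539, 0.059], [0.566, -0.1], [0.479, -0.113], [0.453, 0.044]]
scr ((184.00001525878906, 222.50003051757812), (12.332881927490234, 38.89601135253906), 71.56504821777344) [0.50292788 0.25304034 0.06      ]
[[0.509, 0.324], [0.539, 0.192], [0.496, 0.182], [0.467, 0.313]]
scr ((358.2049865722656, 207.85049438476562), (22.828201293945312, 4.58344030380249), 69.14553833007812) [ 0.49008097 -0.35958374  0.06      ]
[[0.527, -0.343], [0.531, -0.359], [0.453, -0.376], [0.449, -0.36]]
scr ((264.015380859375, 205.2230682373047), (43.76518630981445, 55.86859130859375), 74.74488067626953) [ 0.53434063 -0.03156486  0.06      ]
[[0.596, 0.078], [0.629, -0.118], [0.474, -0.14], [0.442, 0.052]]
```

View pics/c1.png

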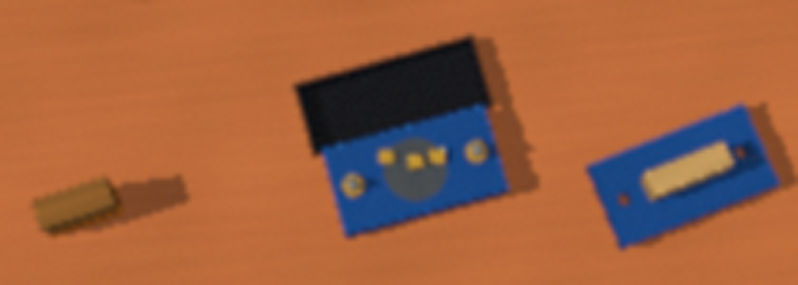

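```bash
python3 - <<'E'
from h import *
f=lambda x,y,z:world("top",(x/3.8+155-.37,y/3.8+170-.37),z)
A=f(35,202,.06);B=f(106,179,.06);C=f(48,234,.0)
print("scr edge",A,B,"ctr",f(75,203,.06),"yaw",np.arctan2((A-B)[1],(A-B)[0])-np.pi/2)
a=f(477,149,.052);b=f(351,183,.052);print("dowels",a,b,(a+b)/2,np.linalg.norm(a-b),"yaw",np.arctan2(*(b-a)[1::-1])-np.pi/2)
a=f(744,153,.024);b=f(624,198,.024);print("holes",a,b,(a+b)/2,np.linalg.norm(a-b),"yaw",np.arctan2(*(b-a)[1::-1])-np.pi/2)
print("rib",f(690,170,.06))
s=f(75,203,.06); print(rel(s[:2],.22,.25),arm.state()["q"])
E
```

```text
scr edge [0.50935175 0.32318844 0.06      ] [0.52377923 0.25667947 0.06      ] ctr [0.50454447 0.2866623  0.06      ] yaw 0.21361562586877803
dowels [ 0.5168578  -0.08703582  0.052     ] [0.49748141 0.03253614 0.052     ] [ 0.50716961 -0.02724984  0.052     ] 0.12113173547073125 yaw 0.16065152157202212
holes [ 0.49114458 -0.33858152  0.024     ] [ 0.46065608 -0.22051374  0.024     ] [ 0.47590033 -0.27954763  0.024     ] 0.12194075832861982 yaw 0.252708320494333
rib [ 0.47529183 -0.27958249  0.06      ]
(array([-0.4012, -0.1054,  0.0219]), np.float64(59.01)) [ 1.14066344e+00  2.91135900e-01 -1.53949984e-01  1.12670443e+00
  1.11455527e-05  1.43147395e+00]
```

```bash
python3 -m handwheel '[[[0.0854,-0.05,-0.013,0,0,0,8],[0.0854,-0.1,-0.026,0,0,0,16],[0.0854,-0.15,-0.039,0,0,0,24],[0.0854,-0.2,-0.052,0,0,0,32],[0.0854,-0.25,-0.065,0,0,0,40],[0.0854,-0.3,-0.08,0,0,0,48],[0.0854,-0.35,-0.093,0.01,0,0,56],[0.0854,-0.4012,-0.1054,0.02,0,0,61],[0.0854,-0.4012,-0.1054,0.02,0,0,61],[0.0854,-0.4012,-0.1054,0.02,0,0,61]]]'; python3 - <<'E'
from h import *
s=arm.state(); P=pose(s); np.savez("w1.npz",R=P[0],p=P[1]); im=capture("wrist"); cv2.imwrite("pics/w1.png",cv2.resize(im,(768,576)))
print(s["q"],P)
E
```

```text
t: 1.4
position: [0.5042, 0.2869, 0.222]
ee_rot: [0.627, 0.779, -0.0, -0.0]
wrist_force: [-0.4, -0.9, 0.1]
opening: 0.997
finger_force: 0.0
[ 3.91170564e-01  4.07697601e-01 -3.62151006e-02  1.12801974e+00
  3.16882363e-04  1.74646533e+00] (array([[-2.13837168e-01,  9.76868617e-01, -1.17111708e-03],
       [ 9.76869312e-01,  2.13837152e-01, -1.40222332e-04],
       [ 1.13449546e-04, -1.17401308e-03, -9.99999304e-01]]), array([0.50415687, 0.2868902 , 0.22197968]))
```

View pics/w1.png

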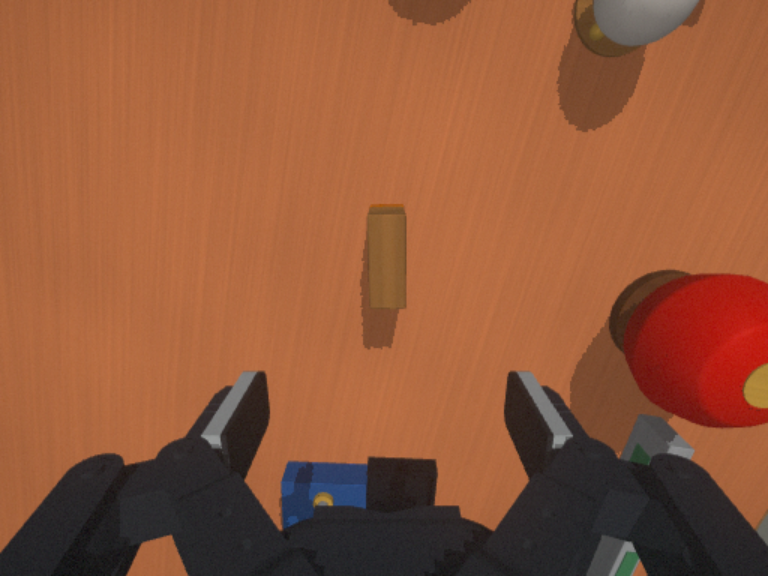

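The scraper top runs from about (368–405, 213) to (370–406, 308) in the 1.5× picture, upright and near-parallel to the jaws.

```bash
python3 - <<'E'
from h import *
d=np.load("w1.npz");P=(d["R"],d["p"])
g=lambda x,y:world("wrist",(x/1.5-.2,y/1.5-.2),.06,P)
q=[g(368,213),g(405,213),g(406,307),g(370,308)]
for a in q: print(a, P[0].T@(a-P[1]))
c=sum(q)/4; y=(q[0]+q[1]-q[2]-q[3]); yaw=np.arctan2(y[1],y[0])-np.pi/2
print(c,yaw,np.linalg.norm(y)/2,np.linalg.norm(q[1]-q[0]),rel(c[:2],.037,yaw))
E
```

```text
[0.48222723 0.32579403 0.06      ] [ 0.04267496 -0.01291313  0.16199979]
[0.50760921 0.33136588 0.06      ] [0.04269031 0.0130732  0.16196929]
[0.52446494 0.26279059 0.06      ] [-0.02790317  0.01487509  0.16195916]
[0.4980236  0.25615644 0.06      ] [-0.02872972 -0.01237325  0.16199106]
[0.50308124 0.29402674 0.06      ] 0.23199146283424632 0.07100873141207889 0.0259863482487327 (array([0.0067, 0.0008, 0.1853]), np.float64(-0.89))
```

```bash
python3 -m handwheel '[[[0.0854,0.003,0.0008,0.05,0,0,-0.9],[0.0854,0.0055,0.0008,0.1,0,0,-0.9],[0.0854,0.0055,0.0008,0.145,0,0,-0.9],[0.0854,0.0055,0.0008,0.175,0,0,-0.9],[0.0854,0.0055,0.0008,0.185,0,0,-0.9],[0.0854,0.0055,0.0008,0.185,0,0,-0.9],[0.02,0.0055,0.0008,0.185,0,0,-0.9],[0.0,0.0055,0.0008,0.185,0,0,-0.9],[0,0.0055,0.0008,0.185,0,0,-0.9],[0,0.0055,0.0008,0.185,0,0,-0.9],[0,0.0055,0.0008,0.185,0,0,-0.9],[0,0.0055,0.0008,0.185,0,0,-0.9],[0,0.0055,0.0008,0.185,0,0,-0.9]]]' 60; python3 - <<'E'
from h import *
print(arm.state()["position"])
E
```

```text
t: 3.08
position: [0.5047, 0.2927, 0.038]
ee_rot: [0.621, 0.784, 0.0, 0.0]
wrist_force: [-0.2, -0.6, 5.2]
opening: 0.318
finger_force: 59.8
[0.50473826 0.29266916 0.03798259]
```

```bash
python3 -m handwheel '[[[0,0,0,-0.05,0,0,0],[0,0,0,-0.11,0,0,0],[0,-0.03,-0.006,-0.16,0,0,1],[0,-0.09,-0.017,-0.172,0,0,2],[0,-0.15,-0.028,-0.172,0,0,3],[0,-0.21,-0.04,-0.172,0,0,4.1],[0,-0.27,-0.051,-0.172,0,0,4.1],[0,-0.32,-0.061,-0.172,0,0,4.1],[0,-0.37,-0.07,-0.172,0,0,4.1],[0,-0.4,-0.076,-0.172,0,0,4.1],[0,-0.412,-0.078,-0.172,0,0,4.1],[0,-0.412,-0.078,-0.172,0,0,4.1],[0,-0.412,-0.078,-0.172,0,0,4.1],[0,-0.412,-0.078,-0.172,0,0,4.1]]]'; python3 - <<'E'
from h import *
s=arm.state(); P=pose(s); np.savez("w2.npz",R=P[0],p=P[1]); im=capture("wrist"); cv2.imwrite("pics/w2.png",cv2.resize(im,(768,576)))
print(P[1])
E
```

```text
t: 4.82
position: [0.5227, -0.1253, 0.2093]
ee_rot: [0.648, 0.762, 0.0, -0.0]
wrist_force: [-0.3, 0.4, -0.0]
opening: 0.316
finger_force: 59.4
[ 0.52266957 -0.12531813  0.20934951]
```

View pics/w2.png

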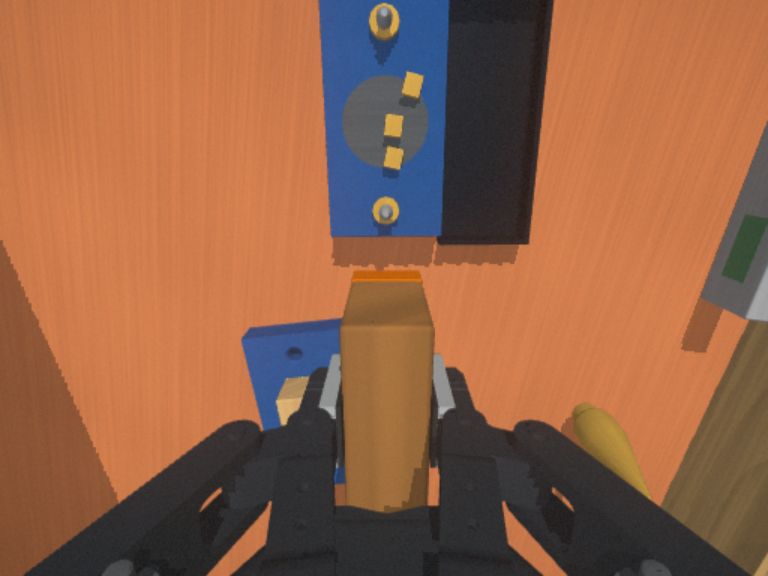

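Dowels at about (384,20) and (386,211), disc centre (385,121), chips at (412,85), (393,126), (393,158); scraper held square.

```bash
python3 - <<'E'
from h import *
d=np.load("w2.npz");P=(d["R"],d["p"])
g=lambda x,y,z:world("wrist",(x/1.5-.2,y/1.5-.2),z,P)
b=g(384,22,.036);a=g(386,211,.036)
E=[g(331,236,.03),g(441,236,.03)]
y=(b-a)/np.linalg.norm(b-a); yaw=np.arctan2(-y[0],y[1]); M=Ro.from_euler("z",yaw).as_matrix()
c=(a+b)/2;print(a,b,np.linalg.norm(b-a),c,yaw,"disc",g(385,121,.03))
e=E[1]-E[0];print("edge yaw",np.arctan2(e[1],e[0]),np.linalg.norm(e),[M.T@(q-c) for q in E])
for u in((412,85),(393,126),(393,158)): print("chip",M.T@(g(*u,.037)-c))
for u,z in(((384,16),.052),((386,210),.052)): print("tip",g(*u,z))
# scraper: far foot edge at tool z offset +.038
R,p=P; T=camera_info("wrist")["T_tool_cam"]
for t in np.arange(.03,.042,.004):
    X=np.linalg.inv(T)@np.array([t,0,.024,1]); c_=camera_info("wrist"); print(t,1.5*(c_["fx"]*X[0]/X[2]+c_["cx"]),1.5*(c_["fy"]*X[1]/X[2]+c_["cy"]))
E
```

```text
[ 0.51546597 -0.08336012  0.036     ] [0.49507836 0.03415758 0.036     ] 0.11927307148873574 [ 0.50527217 -0.02460127  0.036     ] 0.1717757518143228 disc [ 0.50496449 -0.02307985  0.03      ]
edge yaw 0.16129982928628483 0.08328946331007696 [array([-0.04184762, -0.07877291, -0.006     ]), array([ 0.04143727, -0.07964543, -0.006     ])]
chip [0.01810864 0.0230402  0.001     ]
chip [ 0.00538797 -0.00211229  0.001     ]
chip [ 0.00527788 -0.02289811  0.001     ]
tip [0.49530692 0.03321911 0.052     ]
tip [ 0.5150116  -0.08054258  0.052     ]
0.03 386.5868621309787 294.14574598398923
0.034 386.5957527550164 284.5500304191053
0.038000000000000006 386.6047833836236 274.80320689805006
0.04200000000000001 386.6139573501165 264.901677748524
```

```bash
python3 -m handwheel '[[[0,0,-0.01,0.03,0,0,-0.3],[0,0.04,-0.0355,0.05,0,0,-0.3],[0,0.08,-0.0355,0.06,0,0,-0.3],[0,0.101,-0.0355,0.08,0,0,-0.3],[0,0.101,-0.0355,0.11,0,0,-0.3],[0,0.101,-0.0355,0.128,0,0,-0.3],[0,0.101,-0.0355,0.136,0,0,-0.3],[0,0.101,-0.0355,0.139,0,0,-0.3],[0,0.101,-0.0355,0.1398,0,0,-0.3],[0,0.101,-0.0355,0.1398,0,0,-0.3]]]'; python3 - <<'E'
from h import *
R,p=pose();print(p,np.arctan2(R[1,1],R[0,1]))
M=Ro.from_euler("z",.165).as_matrix();print(M.T@(p-np.array([.506,-.0255,0])))
E
```

```text
t: 6.12
position: [0.472, -0.0325, 0.07]
ee_rot: [0.647, 0.763, 0.0, 0.0]
wrist_force: [0.1, 0.3, -0.8]
opening: 0.322
finger_force: 59.6
[ 0.47202405 -0.03245039  0.07001629] 0.16470047453985728
[-0.03465612 -0.00127537  0.07001629]
```

```bash
python3 -m handwheel '[[[0,0.0015,0,0.0008,0,0,0],[0,0.0015,0.007,0.0008,0,0,0],[0,0.0015,0.014,0.0008,0,0,0],[0,0.0015,0.021,0.0008,0,0,0],[0,0.0015,0.028,0.0008,0,0,0],[0,0.0015,0.035,0.0008,0,0,0],[0,0.0015,0.041,0.0008,0,0,0],[0,0.0015,0.047,0.0008,0,0,0],[0,0.0015,0.053,0.0008,0,0,0],[0,0.0015,0.058,0.0008,0,0,0],[0,0.0015,0.063,0.0008,0,0,0],[0,0.0015,0.068,0.0008,0,0,0],[0,0.0015,0.073,0.0008,0,0,0],[0,0.0015,0.078,0.0008,0,0,0],[0,0.0015,0.082,0.0008,0,0,0],[0,0.0015,0.082,0.0008,0,0,0],[0,0.0015,0.082,0.0008,0,0,0],[0,0.0015,0.082,0.0008,0,0,0]]]'
python3 - <<'E'
from h import *
cv2.imwrite("pics/scene1.png",capture("scene"))
crop(cv2.imread("pics/scene1.png"),195,165,100,80,6,"pics/s1.png")
E
```

```text
t: 8.38
position: [0.5521, -0.0174, 0.0687]
ee_rot: [0.647, 0.763, -0.0, -0.0]
wrist_force: [0.2, -0.9, -0.9]
opening: 0.322
finger_force: 59.6
```

View pics/s1.png

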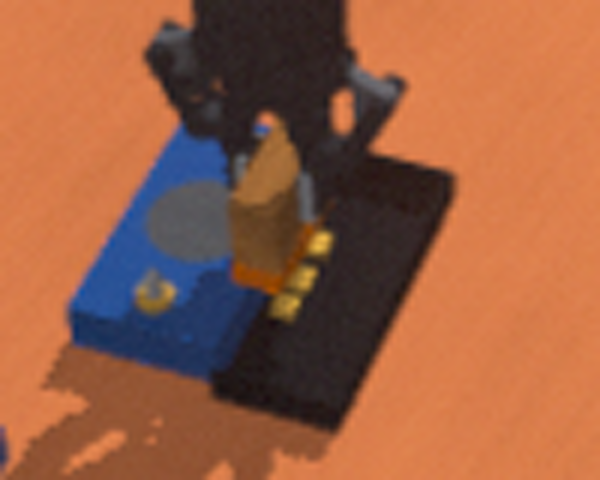

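All three chips ((320,243), (303,277), (285,306) in the crop) lie just ahead of the foot; I check whether they are on the tray floor.

```bash
python3 - <<'E'
from h import *
M=Ro.from_euler("z",.165).as_matrix()
for u in((320,243),(303,277),(285,306)):
  for z in(.01,.037):
    q=world("scene",(u[0]/6+195,u[1]/6+165),z); print(z,M.T@(q-[.506,-.0255,0]))
q=world("scene",(155/6+195,295/6+165),.036); print("collar a",M.T@(q-[.506,-.0255,0]))
R,p=pose();print(M.T@(p-[.506,-.0255,0]))
E
```

```text
0.01 [0.05868942 0.02364689 0.01      ]
0.037 [6.89526708e-02 8.18737658e-05 3.70000000e-02]
0.01 [ 0.05932693 -0.00258775  0.01      ]
0.037 [ 0.06957262 -0.02543006  0.037     ]
0.01 [ 0.05812382 -0.025049    0.01      ]
0.037 [ 0.06840265 -0.04727254  0.037     ]
collar a [ 0.00218551 -0.06186467  0.036     ]
[0.04678969 0.00036954 0.06870171]
```

```bash
python3 -m handwheel '[[[0,0,0,-0.03,0,0,0],[0,0,0,-0.08,0,0,0],[0,0.04,0,-0.1,0,0,0],[0,0.1,0.001,-0.1,0,0,0],[0,0.16,0.002,-0.1,0,0,0],[0,0.22,0.003,-0.1,0,0,0],[0,0.27,0.004,-0.09,0,0,0],[0,0.3137,0.004,-0.06,0,0,0],[0,0.3137,0.004,-0.02,0,0,0],[0,0.3137,0.004,0.015,0,0,0],[0,0.3137,0.004,0.026,0,0,0],[0,0.3137,0.004,0.03,0,0,0],[0,0.3137,0.004,0.03,0,0,0],[0,0.3137,0.004,0.03,0,0,0],[0.04,0.3137,0.004,0.03,0,0,0],[0.0854,0.3137,0.004,0.03,0,0,0],[0.0854,0.3137,0.004,0.03,0,0,0],[0.0854,0.3137,0.004,0.03,0,0,0],[0.0854,0.3137,0.004,0.03,0,0,0],[0.0854,0.3137,0.004,0.03,0,0,0]]]'; python3 - <<'E'
from h import *
print(rel((.497,-.362),.235,.25),arm.state()["q"])
E
```

```text
t: 10.92
position: [0.5047, 0.2927, 0.0387]
ee_rot: [0.647, 0.763, -0.0, -0.0]
wrist_force: [-0.4, 0.2, 0.4]
opening: 0.997
finger_force: 0.0
(array([-0.6446, -0.115 , -0.1963]), np.float64(-4.89)) [ 4.00236584e-01  5.84093793e-01 -2.72510909e-01  7.14279919e-01
 -1.58063633e-05  1.80631006e+00]
```

```bash
python3 - <<'E'
from h import *
print(rel((.4825,-.308),.235,.25))
E
python3 -m handwheel '[[[0.0854,0,0,-0.04,0,0,0],[0.0854,0,0,-0.1,0,0,0],[0.0854,0,0,-0.16,0,0,0],[0.0854,-0.05,-0.011,-0.196,0,0,-1],[0.0854,-0.11,-0.023,-0.196,0,0,-2],[0.0854,-0.17,-0.036,-0.196,0,0,-3],[0.0854,-0.23,-0.048,-0.196,0,0,-4],[0.0854,-0.29,-0.06,-0.196,0,0,-4.9],[0.0854,-0.35,-0.073,-0.196,0,0,-4.9],[0.0854,-0.41,-0.085,-0.196,0,0,-4.9],[0.0854,-0.47,-0.098,-0.196,0,0,-4.9],[0.0854,-0.53,-0.11,-0.196,0,0,-4.9],[0.0854,-0.57,-0.119,-0.196,0,0,-4.9],[0.0854,-0.589,-0.12,-0.196,0,0,-4.9],[0.0854,-0.589,-0.12,-0.196,0,0,-4.9],[0.0854,-0.589,-0.12,-0.196,0,0,-4.9]]]'; python3 - <<'E'
from h import *
s=arm.state(); P=pose(s); np.savez("w3.npz",R=P[0],p=P[1]); im=capture("wrist"); cv2.imwrite("pics/w3.png",cv2.resize(im,(768,576)))
print(P[1])
E
```

```text
(array([-0.5889, -0.1204, -0.1963]), np.float64(-4.89))
t: 12.92
position: [0.4831, -0.3066, 0.2346]
ee_rot: [0.613, 0.79, 0.0, -0.0]
wrist_force: [-0.8, 0.7, -0.2]
opening: 0.999
finger_force: 0.0
[ 0.48306578 -0.30661918  0.23464884]
```

View pics/w3.png

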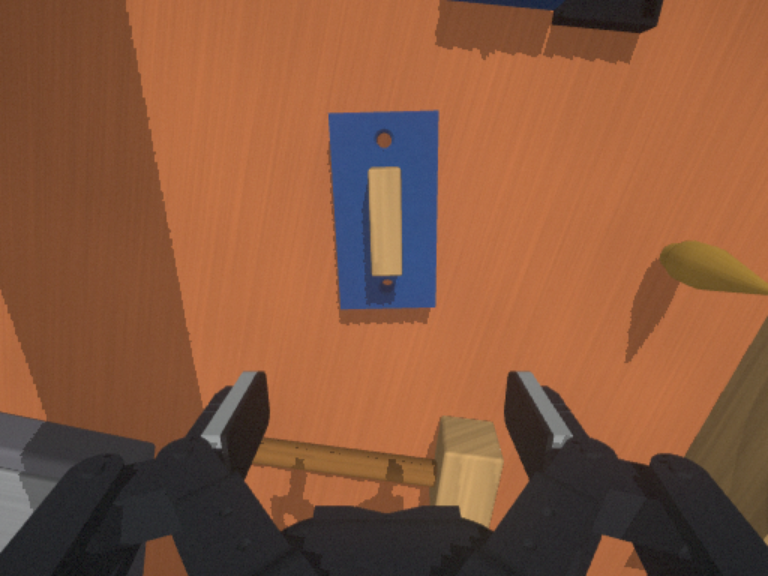

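```bash
python3 - <<'E'
from h import *
d=np.load("w3.npz");P=(d["R"],d["p"])
g=lambda x,y,z:world("wrist",(x/1.5-.2,y/1.5-.2),z,P)
q=[g(329.5,113,.024),g(438,111,.024),g(436,307,.024),g(341,309,.024)]
r=[g(369,168,.06),g(400,168,.06),g(402,275,.06),g(371,277,.06)]
for n,k in(("plate",q),("rib",r)):
  y=k[0]+k[1]-k[2]-k[3];x=k[1]+k[2]-k[0]-k[3];print(n,sum(k)/4,np.linalg.norm(x)/2,np.linalg.norm(y)/2,np.arctan2(y[1],y[0])-np.pi/2,np.arctan2(x[1],x[0]))
h=g(384,139,.024);print("hole",h)
for yaw in(.25,.26): print(h-.06*np.array([-np.sin(yaw),np.cos(yaw),0]))
R,p=P;print("tool yaw",np.arctan2(R[1,1],R[0,1]))
c=(sum(q)/4*.5+sum(r)/4*.5);print(c,rel(c[:2],.04,.25))
E
```

```text
plate [ 0.4749763  -0.27515633  0.024     ] 0.08319172654670004 0.15948926648607756 0.27608391114157405 0.27155758623135384
rib [ 0.47435958 -0.27500319  0.06      ] 0.02292396049260195 0.07977628240612078 0.269576845194329 0.2867704157653491
hole [ 0.45821813 -0.21706495  0.024     ]
[ 0.47306236 -0.27519969  0.024     ]
[ 0.47364296 -0.27504835  0.024     ]
tool yaw 0.2513571350172494
[ 0.47466794 -0.27507976  0.042     ] (array([ 0.0325, -0.0004,  0.1948]), np.float64(0.1))
```

The plate centre comes out at (0.4747, -0.275), yaw about 0.272, with matching sizes (83 × 159 mm); gripping the rib.

```bash
python3 -m handwheel '[[[0.0854,0.02,-0.0004,0.04,0,0,-1.1],[0.0854,0.0325,-0.0004,0.09,0,0,-1.1],[0.0854,0.0325,-0.0004,0.14,0,0,-1.1],[0.0854,0.0325,-0.0004,0.175,0,0,-1.1],[0.0854,0.0325,-0.0004,0.19,0,0,-1.1],[0.0854,0.0325,-0.0004,0.194,0,0,-1.1],[0.0854,0.0325,-0.0004,0.194,0,0,-1.1],[0.02,0.0325,-0.0004,0.194,0,0,-1.1],[0,0.0325,-0.0004,0.194,0,0,-1.1],[0,0.0325,-0.0004,0.194,0,0,-1.1],[0,0.0325,-0.0004,0.194,0,0,-1.1],[0,0.0325,-0.0004,0.194,0,0,-1.1],[0,0.0325,-0.0004,0.194,0,0,-1.1],[0,0.0325,-0.0004,0.194,0,0,-1.1]]]' 120; python3 - <<'E'
from h import *
R,p=pose();print(p,np.arctan2(R[1,1],R[0,1]))
E
```

```text
t: 14.72
position: [0.4746, -0.2768, 0.0413]
ee_rot: [0.606, 0.796, -0.0, 0.0]
wrist_force: [-1.5, 0.7, 7.2]
opening: 0.262
finger_force: 118.6
[ 0.47460481 -0.27684048  0.04131071] 0.2694042857582434
```

```bash
python3 -m handwheel '[[[0,0,0,-0.02,0,0,0],[0,0,0,-0.06,0,0,0],[0,0.01,0.01,-0.11,0,0,1],[0,0.03,0.04,-0.16,0,0,3],[0,0.05,0.06,-0.2,0,0,5],[0,0.0705,0.0796,-0.209,0,0,6],[0,0.0705,0.0796,-0.209,0,0,6],[0,0.0705,0.0796,-0.209,0,0,6],[0,0.0705,0.0796,-0.209,0,0,6],[0,0.0705,0.0796,-0.209,0,0,6]]]'; python3 - <<'E'
from h import *
s=arm.state(); P=pose(s); np.savez("w4.npz",R=P[0],p=P[1]); im=capture("wrist"); cv2.imwrite("pics/w4.png",im);crop(im,150,0,220,165,3.6,"pics/w4c.png")
R,p=P;print(p,np.arctan2(R[1,1],R[0,1]))
E
```

```text
t: 15.98
position: [0.532, -0.1879, 0.2492]
ee_rot: [0.647, 0.763, -0.0, -0.0]
wrist_force: [0.1, -0.4, -3.5]
opening: 0.261
finger_force: 118.8
[ 0.53200442 -0.18794318  0.24922955] 0.1638682813563763
```

View pics/w4c.png

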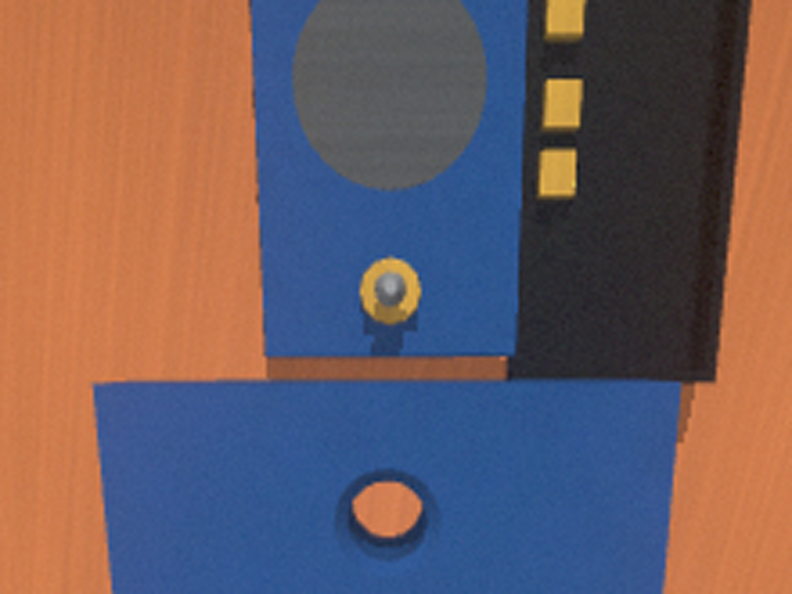

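Chips lie in the tray; collar a is centred at (390,291), hole at (387,510), plate edge at row 382 of the crop, plate and block parallel.

```bash
python3 - <<'E'
from h import *
d=np.load("w4.npz");P=(d["R"],d["p"]);R,p=P
g=lambda x,y,z:world("wrist",(x/3.6+150-.36,y/3.6-.36),z,P)
zt=p[2]-.0173
T=lambda q:(R.T@(q-p)).round(4)
print("plate corners tool",T(g(95,384,zt)),T(g(681,380,zt)),"hole",T(g(387,512,zt)))
ca=g(390,291,.036);tip=g(390,287,.052);print("collar",ca,T(ca),"tip",tip,T(tip))
print("edge",T(g(266,356,.03)),T(g(516,354.5,.03)),"disc near",T(g(390,189,.03)), "disc sides",T(g(292,80,.03)),T(g(487,80,.03)))
E
```

```text
plate corners tool [ 0.0811 -0.042   0.0174] [0.0817 0.0415 0.0173] hole [ 0.063  -0.0003  0.0173]
collar [ 0.51512955 -0.08333078  0.036     ] [0.1059 0.0006 0.2133] tip [ 0.51508025 -0.08322564  0.052     ] [0.106  0.0005 0.1973]
edge [ 0.0861 -0.0407  0.2193] [0.0866 0.0426 0.2192] disc near [0.1362 0.0006 0.2193] disc sides [ 0.1664 -0.0296  0.2193] [0.1664 0.0304 0.2193]
```

```bash
python3 -m handwheel '[[[0,0.05,0,0,0,0,0],[0,0.1,0.001,0.02,0,0,0],[0,0.14,0.001,0.06,0,0,0],[0,0.1647,0.001,0.1,0,0,0],[0,0.1647,0.001,0.125,0,0,0],[0,0.1647,0.001,0.14,0,0,0],[0,0.1647,0.001,0.15,0,0,0],[0,0.1647,0.001,0.15,0,0,0],[0,0.1647,0.001,0.153,0,0,0],[0,0.1647,0.001,0.156,0,0,0],[0,0.1647,0.001,0.159,0,0,0],[0,0.1647,0.001,0.161,0,0,0],[0,0.1647,0.001,0.161,0,0,0],[0,0.1647,0.001,0.161,0,0,0]]]'; python3 -c "
from h import *
R,p=pose();s=arm.state();print(p,s['wrist_force'],s['wrist_torque'],np.arctan2(R[1,1],R[0,1]))"
```

```text
t: 17.77
position: [0.5065, -0.0248, 0.0888]
ee_rot: [0.647, 0.763, 0.0, 0.0]
wrist_force: [-0.4, -0.7, -4.6]
opening: 0.26
finger_force: 118.5
[ 0.50650693 -0.02482424  0.08876044] [-0.4020492  -0.73428682 -4.55579064] [0.00222345 0.0488704  0.02715909] 0.1647634732759778
```

Holes are over the dowel tips with no side force; continuing down.

```bash
python3 -m handwheel '[[[0,0,0,0.003,0,0,0],[0,0,0,0.006,0,0,0],[0,0,0,0.009,0,0,0],[0,0,0,0.012,0,0,0],[0,0,0,0.014,0,0,0],[0,0,0,0.016,0,0,0],[0,0,0,0.0175,0,0,0],[0,0,0,0.0175,0,0,0],[0,0,0,0.0175,0,0,0]]]'; python3 -c "
from h import *
R,p=pose();s=arm.state();print(p,s['wrist_force'],s['wrist_torque'],np.arctan2(R[1,1],R[0,1]))"
```

```text
t: 18.9
position: [0.5063, -0.0248, 0.0719]
ee_rot: [0.647, 0.763, 0.0, 0.0]
wrist_force: [-4.5, 0.7, 8.4]
opening: 0.261
finger_force: 120.9
[ 0.50633816 -0.0247737   0.07186894] [-4.4564198   0.68754462  8.44722483] [0.08834273 1.25193263 0.05662237] 0.16480209818617303
```

```bash
python3 -m handwheel '[[[0,0,0,0.001,0,0,0],[0,0,0,0.002,0,0,0],[0,0,0,0.0025,0,0,0],[0,0,0,0.0025,0,0,0],[0,0,0,0.0025,0,0,0]]]'; python3 -c "
from h import *
R,p=pose();s=arm.state();print(p,R[2],s['wrist_force'],s['wrist_torque'])"
```

```text
t: 19.52
position: [0.5063, -0.0248, 0.0712]
ee_rot: [0.646, 0.763, 0.0, 0.001]
wrist_force: [-14.2, 2.3, 38.1]
opening: 0.259
finger_force: 124.8
[ 0.50630141 -0.02479465  0.07124318] [-6.52178707e-04  8.47444337e-04 -9.99999428e-01] [-14.24507251   2.27895335  38.0614593 ] [ 4.06347730e-01  3.12631293e+00 -7.55267747e-04]
```

Stiff contact at exactly the expected height (0.0712 m): flush. One last look before handing in.

```bash
python3 - <<'E'
from h import *
crop(capture("scene"),150,90,240,180,3.2,"pics/s2.png")
E
```

```text
(no output)
```

View pics/s2.png

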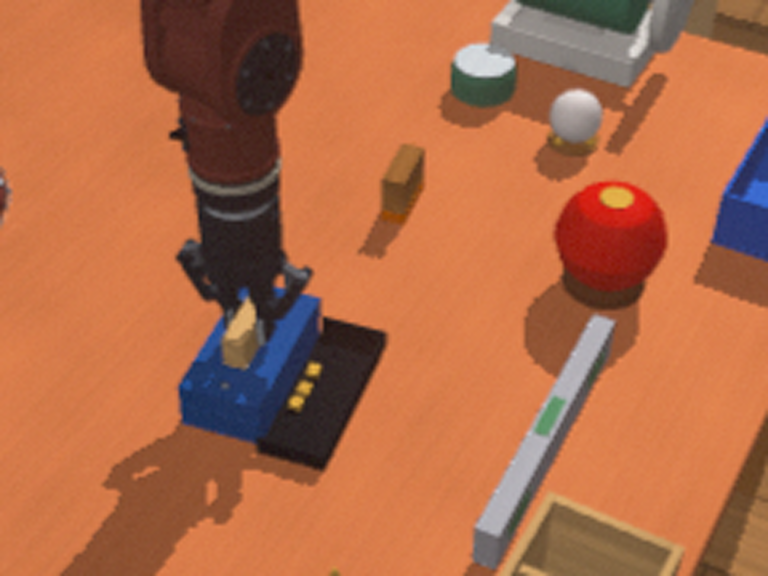

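The mould is shut flush at about (250,370), the three chips are in the tray near (305,385), and the scraper stands free at (403,183).

```bash
python3 -c "
from cell import job
print(job.finish_job())"
```

```text
the job is handed in; nothing more can be done
None
```

The job is handed in at about 20 s of the 72 s; the judge returned no verdict. The three trimmings are in the tray, the scraper stands released on the counter, and the upper half is held shut flush on the dowels at about 38 N.

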